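# Put the stray sweets back in their display trays

## Robot

A 6-joint arm with a two-finger parallel gripper is mounted at the origin on a cart in front of the work surface, level with it; the furniture and walls round the work are solid. World frame = base frame: x ahead of the robot, y to its left, z up, the work surface at z = 0. Lengths are in m, angles in rad, forces in N, time in s.
With the tool pointing down it reaches from about 0.25 to 0.775 m from the base axis. Payload 4 kg.
Tool frame: the origin (TCP) lies between the finger pads; the fingertips stand 14 mm ahead of it and the grasp point (between the pads) lies 5 mm behind it (nose_length is the distance from the TCP to the fingertips, in m); z points along the fingers, y is the line along which they close (so a half turn about z gives the same grasp; the last joint's range is limited). The gripper opens to 94 mm and grips with 3 to 60 N. Pads are 16 mm wide; open, the fingers measure 119 mm over their backs; the gripper's body (75 mm by 177 mm) begins 78 mm behind the grasp point.
Start: joints at [-1.353, 0.087, 1.371, -0, 1.684, -0.103], TCP at [0.173, -0.522, 0.199] pointing down, gripper open.
Joint ranges: [-3.1, 3.1], [-0.76, 2.03], [0.27, 2.55], [-1.08, 4.22], [0.17, 2.65], [-2.57, 2.57]. Speed limits (rad/s): [2.79, 2.79, 3.14, 3.14, 3.14, 3.14].

## Interface

Orientations are given as [roll, pitch, yaw] about the fixed x, y, z axes, in that order (R = Rz(yaw) Ry(pitch) Rx(roll)).
In Python, from bench import * gives the robot as it stands.
- The arm moves only by the tool move_arm, never from a script. Its argument "steps" is one flat list of numbers, 7 for each row, row after row: the turn, a rotation vector about the world's x, y, z in rad, then the shift along the world's x, y, z in m, then the opening, from 0 (shut) to 1 (fully open). A call has 1 to 12 rows; each row is the pose to reach, as a shift and turn from the pose commanded when the call began; what a row does not reach only later rows make up. A row lasts 1/10 s, in which the tool goes at most 50 mm and 8.59 degrees, less where a joint would pass 70% of its speed; a pose out of reach is approached as far as the arm can. A call with a gripper value outside its range is refused whole. The fingers move at their own pace and stop on an object; the grip force is fixed at half the most. Time passes only in rows, so rows that repeat a pose let the fingers close. It gives the time, the measured TCP pose, the force, the opening and the grip force at its end, in the units of the state.
- get_obs(): the state, without advancing time (a new reading comes with each control period).
- snapshot(name): name is "scene" or "top"; returns (picture, depth): 384x512x3 uint8, red, green, blue; 384x512 float32, m along the optical axis (not along the pixel's ray), 0 where there is no reading.
- camera_model(name): a dict with "fx", "fy", "cx", "cy" (pixels), "rvec" (rotation vector, rad) and "tvec" (3), from world to camera coordinates, as OpenCV has them. Camera axes: x right, y down, z forward; pixel columns grow to the right and rows downward; lengths in m; the calibration is good to about 2 mm. A picture is of the moment at which its call begins. camera_model takes no time and is no camera call.
- close_job(): hands the job in; it is judged then, once.
Trained networks look in the newest picture that a camera, given by its name, has taken for a name from the list of things; names that differ only in an ending like _2 or _b are one class to them, and where a whole thing is asked for, a point or a joint stands for the part that bears it (a point fixed in the world has none). Each returns a list of dicts, best first, with "score" (0 to 1); they miss things now and then, are a little off and sometimes report something else, mostly with a low value. They report only what shows in the picture. A call takes as long as a camera call.
- silhouettes(camera, target): "pixels" (384x512 bool, what is visible of it) and "uv" ([column, row] in pixels, amid what is visible of it).
- spot_point(camera, target): "uv" ([column, row] in pixels: a listed point, or the origin of a listed thing).
The state is a dict: "time": time; "joint_positions": joint angles; "qvel": joint speeds; "joint_torque": joint torques, N m; "tool_pos": TCP position; "ee_rot": TCP orientation; "wrist_force": force on the tool from outside, world axes, zero at the start; "wrist_torque": the same for the moment, N m; "width": finger opening in m; "finger_force": force on a finger pad.
Only numpy, scipy, OpenCV 4.12 (cv2) and the standard library are available. Lean on these libraries where they do the work, as an engineer would, in place of code of your own. Each camera call takes 0.05 s, during which the arm holds its last target. There are 200 camera calls.

## Task

Stray stock has been left about on the front of the sweet-shop counter: put each pack back in the wooden display tray that holds its own kind. The round tin goes flat into the empty well beside the other tin, the two tall cartons stand upright in the two empty bays of the carton tray, and the flat packet and the oval tin each lie squarely on top of the one already in their tray.

Things in the scene. Friction and masses are not known exactly. Their poses are not given: they have to be found in the camera images.
- round_tin: small round pale tin lying flat on the front of the counter, 45 mm diameter, 19 high, 35 g; origin at the centre of its underside, z up.
- carton_a: tall green card carton of pastilles standing upright on the front of the counter, 26 (x) by 48 (y) by 75 mm high, 70 g; origin at the centre of its underside, z up. Its twin is the same in every way; either may take either place. (The green cartons standing in a group far right beside the baskets are not meant.)
- carton_b: tall green card carton of pastilles standing upright on the front of the counter, 26 (x) by 48 (y) by 75 mm high, 70 g; origin at the centre of its underside, z up. Its twin is the same in every way; either may take either place. (The green cartons standing in a group far right beside the baskets are not meant.)
- packet: flat bright pink card packet of sweets lying on the front of the counter, 52 (x) by 82 (y) by 18 mm high, 60 g; origin at the centre of its underside, z up. (The packets heaped in the wicker baskets are not meant. The baskets' flared rims, up to 0.14 m high, overhang the counter behind its right half, from x = 0.54 back where y is below -0.12.)
- oval_tin: oval tin with a white side and a green printed lid lying flat on the front of the counter, 78 (x) by 64 (y) by 20 mm high, 70 g; origin at the centre of its underside, z up.
- round_tin_tray: display block with two round wells, front and rear. Fixed; place in the row varies, yaw under 0.15. Origin: centre of underside; x to its rear (away from robot), y left. In mm: 140 (x) by 78 (y), 11 high; wells 56 diameter, 7 deep, floors at z = 4: the rear one (x = +33) holds a fixed round tin, the front one (x = -33, y = 0) is empty.
- carton_tray: display tray, three bays front to back. Fixed; place in the row varies, yaw under 0.15. Origin: centre of underside; x to its rear (away from robot), y left. In mm: 130 (x) by 70 (y), walls 24 high, 5 thick, floor at z = 4; each bay 38 (x) by 60 (y): a carton's 48 mm side goes along y. Bays at y = 0: the rear one (x = +41) holds a fixed green carton, those at x = 0 and -41 are empty.
- packet_tray: stacking tray holding a flat pink packet. Fixed; place in the row varies, yaw under 0.15. Origin: centre of underside; x to its rear (away from robot), y left. In mm: 94 (x) by 64 (y) inside, walls 5 thick, 34 high, both long sides notched to 12 high over the middle 70 for the fingers. The fixed packet lies with its 82 along x, top at z = 22; the next lies on it likewise, at x = y = 0.
- oval_tin_tray: stacking tray holding an oval tin with a yellow lid. Fixed; place in the row varies, yaw under 0.15. Origin: centre of underside; x to its rear (away from robot), y left. In mm: 90 (x) by 76 (y) inside, walls 5 thick, 36 high, both long sides notched to 12 high over the middle 66 for the fingers. The fixed tin lies with its 78 along x, top at z = 24; the next lies on it likewise, at x = y = 0.

How it is judged:
By the outcome, as a careful person would: the job done as asked, in the order asked, and still so for the second after the job is handed in, with the robot touching nothing.
It also fails if it takes over 120 s, if anything falls off the work surface, if the arm or the gripper's body presses on something with over 40 N, if the wrist force passes 120 N, or if a joint passes its speed limit or range.

## Working session

There is one attempt and no reset: what is moved stays moved. The work goes in short steps, Python scripts to look and compute and a tool call to move; the robot and the scene stay as the last step left them, time stands still between calls to the robot, and variables do not carry over. Pictures are saved under pics/ and viewed, at most 14 in all, crops included, and the job is handed in when it is done.

Besides the shell and the picture viewer there is one more tool, called after "Call:" as name(argument=value, ...), one argument or row to a line, values as JSON. move_arm: Moves the arm, as the interface text tells. Its arguments: {"type":"object","properties":{"steps":{"type":"array"}},"required":["steps"]}

```bash
ls; mkdir -p pics; python3 - <<'E'
from bench import *
import cv2,numpy as np
for n in ["scene","top"]:
    p,d=snapshot(n); cv2.imwrite(f"pics/{n}0.png",cv2.resize(p[:,:,::-1],(800,600)))
    c=camera_model(n); R=cv2.Rodrigues(np.array(c['rvec'],float))[0]; print(n,c['fx'],-R.T@np.array(c['tvec']),R[2])
print(get_obs())
E
```

```text
pics
scene 430.4503051587676 [-0.5320936   0.58240583  0.58281418] [ 0.77053912 -0.48554949 -0.41292995]
top 355.31847175107123 [ 0.40957786 -0.07078655  1.0312288 ] [ 0.09637053  0.00864535 -0.99530798]
{'time': 0.1, 'joint_positions': array([-1.35312146e+00,  8.78881271e-02,  1.37208390e+00,  1.76066376e-05,
        1.68359097e+00, -1.03115918e-01]), 'qvel': array([-0.00032232, -0.00118375, -0.00372135, -0.00029868, -0.001875  ,
        0.00099637]), 'joint_torque': array([ 1.32993726e-03, -3.41252124e+01, -3.03302085e+01,  7.18546193e-02,
        3.04128451e-02, -9.17011243e-05]), 'tool_pos': array([ 0.17330966, -0.5214564 ,  0.19832714]), 'ee_rot': array([-3.13963458e+00, -2.20219307e-04,  3.20792535e-01]), 'wrist_force': array([ 1.00065252,  0.04880532, -0.34832322]), 'wrist_torque': array([0.0615949 , 0.04667066, 0.02263464]), 'finger_force': 0.0, 'width': 0.09401070456958889}
```

View pics/top0.png

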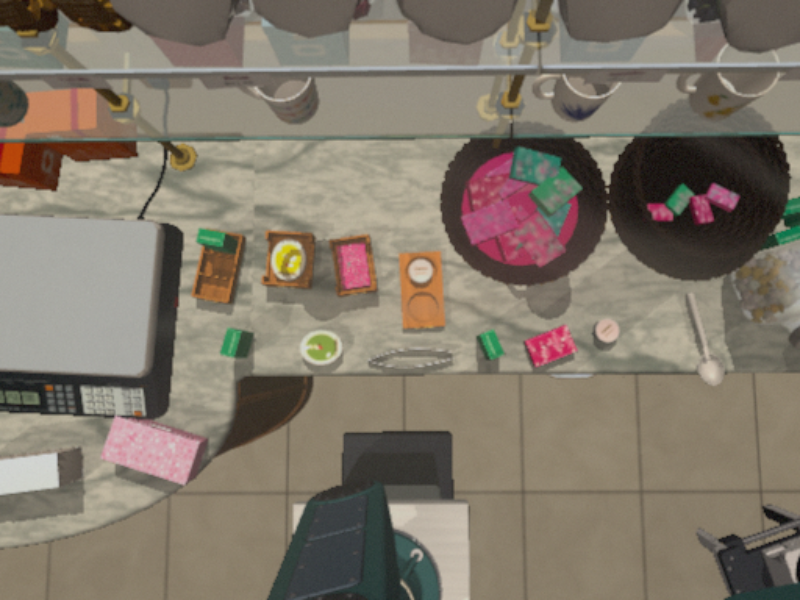

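View pics/scene0.png

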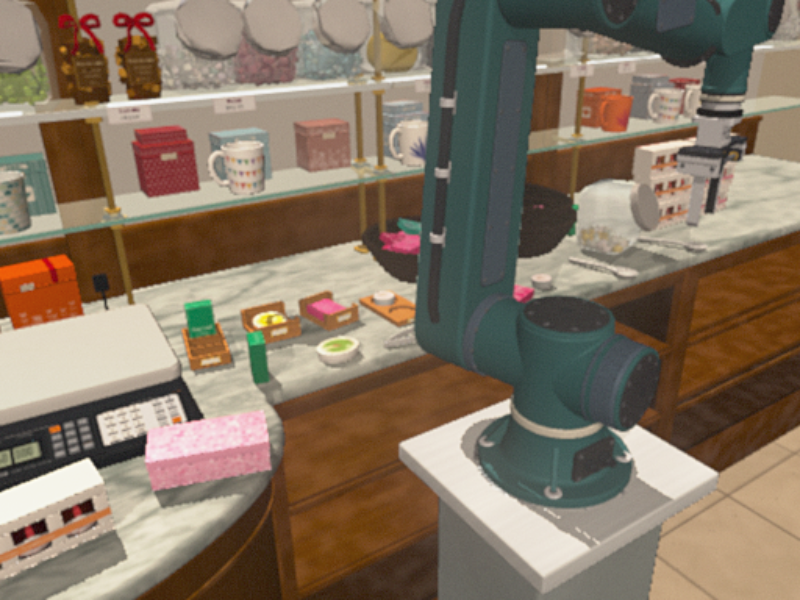

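```bash
cat > h.py <<'E'
from bench import *
import cv2,numpy as np
def cloud(cam,d):
    c=camera_model(cam);R=cv2.Rodrigues(np.array(c['rvec'],float))[0];t=np.array(c['tvec'],float)
    v,u=np.mgrid[:384,:512]
    P=np.stack([(u-c['cx'])/c['fx']*d,(v-c['cy'])/c['fy']*d,d],-1)
    P=(P-t)@R; P[d==0]=np.nan
    return P
def top_rect(P,m,zlo,zhi):
    q=P[m];q=q[(q[:,2]>zlo)&(q[:,2]<zhi)]
    return cv2.minAreaRect(q[:,:2].astype(np.float32)*1000),np.median(q[:,2]),len(q)
E
python3 - <<'E'
from h import *
p,d=snapshot("top");P=cloud("top",d)
print('table z',np.nanmedian(P[...,2]))
np.save('P0.npy',P);M={}
for n in "round_tin carton_a packet oval_tin round_tin_tray carton_tray packet_tray oval_tin_tray".split():
    for i,r in enumerate(silhouettes("top",n)):
        m=r['pixels'];q=P[m];q=q[~np.isnan(q[:,0])];M[f'{n}{i}']=m
        if r['score']<.2 or len(q)<5: continue
        z=np.percentile(q[:,2],95)
        t=q[abs(q[:,2]-z)<.006]
        rc=cv2.minAreaRect(t[:,:2].astype(np.float32)*1000)
        print(n,i,round(r['score'],2),np.round(r['uv']),'n',len(q),'z5,50,95',np.round(np.percentile(q[:,2],[5,50,95]),3),'rect c',np.round(rc[0]),'sz',np.round(rc[1]),round(rc[2],1),'mean',np.round(t.mean(0),3))
np.savez('M0.npz',**M)
E
```

```text
table z 0.005616796474718624
round_tin 0 0.51 [387. 213.] n 189 z5,50,95 [0.013 0.017 0.02 ] rect c [ 460. -415.] sz [41. 41.] 44.2 mean [ 0.459 -0.416  0.017]
carton_a 0 0.71 [151. 221.] n 326 z5,50,95 [-0.001  0.07   0.075] rect c [439. 252.] sz [27. 47.] 74.9 mean [0.438 0.252 0.073]
carton_a 1 0.65 [313. 219.] n 209 z5,50,95 [0.019 0.073 0.076] rect c [ 433. -198.] sz [48. 26.] 19.3 mean [ 0.433 -0.198  0.073]
packet 0 0.93 [352. 224.] n 536 z5,50,95 [0.012 0.016 0.019] rect c [ 431. -313.] sz [52. 81.] 21.1 mean [ 0.432 -0.313  0.016]
oval_tin 0 0.96 [206. 223.] n 496 z5,50,95 [0.013 0.018 0.021] rect c [430. 106.] sz [78. 60.] 89.6 mean [0.431 0.105 0.018]
round_tin_tray 0 0.61 [270. 185.] n 1300 z5,50,95 [0.001 0.009 0.022] rect c [570. -77.] sz [43. 43.] 45.4 mean [ 0.57  -0.077  0.021]
carton_tray 0 0.85 [140. 168.] n 1220 z5,50,95 [0.    0.012 0.078] rect c [623. 291.] sz [49. 26.] 79.0 mean [0.623 0.29  0.077]
packet_tray 0 0.7 [224. 170.] n 923 z5,50,95 [0.002 0.02  0.032] rect c [581.  47.] sz [105.  73.] 8.4 mean [0.581 0.047 0.032]
```

The top view (800x600) shows the round tin at (607,333), cartons at (237,343) and (490,345), the packet at (550,346) and the oval tin at (321,347). The trays run from left to right: carton (218,267), oval (290,260), packet (353,265), round (422,290). The measured tops sit about 2 mm below their known heights. Next I'll fit the trays and objects against their height models.

```bash
cat >> h.py <<'E'
from scipy.optimize import minimize
def box(x,y,cx,cy,sx,sy): return (abs(x-cx)<sx/2)&(abs(y-cy)<sy/2)
def m_round(x,y):
    z=np.where(box(x,y,0,0,140,78),11.,0);z[np.hypot(x+33,y)<28]=4;z[np.hypot(x-33,y)<28]=4;z[np.hypot(x-33,y)<22.5]=23;return z
def m_carton(x,y):
    z=np.where(box(x,y,0,0,130,70),24.,0)
    for c in(-41,0,41): z[box(x,y,c,0,38,60)]=4
    z[box(x,y,41,0,26,48)]=79;return z
def stack(L,W,h,n,top,obj):
    def f(x,y):
        z=np.where(box(x,y,0,0,L+10,W+10),h*1.,0);z[(abs(x)<n/2)&(z>0)]=12;z[box(x,y,0,0,L,W)]=4
        z[obj(x,y)]=top;return z
    return f
m_packet=stack(94,64,34,70,22,lambda x,y:box(x,y,0,0,82,52))
m_oval=stack(90,76,36,66,24,lambda x,y:(x/39)**2+(y/32)**2<1)
o_round=lambda x,y:np.where(np.hypot(x,y)<22.5,19.,0)
o_carton=lambda x,y:np.where(box(x,y,0,0,26,48),75.,0)
o_packet=lambda x,y:np.where(box(x,y,0,0,52,82),18.,0)
o_oval=lambda x,y:np.where((x/39)**2+(y/32)**2<1,20.,0)
def fit(P,model,x0,y0,yaw0,r=95,dz=-2.):
    q=P.reshape(-1,3)*1000;q=q[np.hypot(q[:,0]-x0,q[:,1]-y0)<r]
    def cost(p):
        x,y=q[:,0]-p[0],q[:,1]-p[1];c,s=np.cos(p[2]/100),np.sin(p[2]/100)
        return np.minimum(abs(model(c*x+s*y,c*y-s*x)+dz-q[:,2]),15).mean()
    best=None
    for dx in(-8,0,8):
      for dy in(-8,0,8):
        b=np.array([x0+dx,y0+dy,yaw0*100])
        R=minimize(cost,b,method='Nelder-Mead',options=dict(initial_simplex=b+np.array([[0,0,0],[6,0,0],[0,6,0],[0,0,10]])))
        if best is None or R.fun<best.fun: best=R
    return np.round([best.x[0],best.x[1],best.x[2]/100,best.fun],3)
E
python3 - <<'E'
from h import *
P=np.load('P0.npy')
for n,m,a,r in[('round_tray',m_round,(535,-78,.05),95),('carton_tray',m_carton,(580,282,-.1),85),('packet_tray',m_packet,(581,47,.12),65),('oval_tray',m_oval,(588,165,0),65),
 ('round',o_round,(460,-415,0),40),('cartA',o_carton,(439,252,-.26+1.57),50),('cartB',o_carton,(433,-198,.337+1.57),50),('packet',o_packet,(431,-313,.37),55),('oval',o_oval,(430,106,1.57),60)]:
    print(n,fit(P,m,*a,r=r))
q=P.reshape(-1,3)
def rg(n,s): 
    w=q[s]; print(n,len(w), np.round(np.percentile(w,[0.5,50,99.5],axis=0),3).tolist() if len(w) else '')
x,y,z=q.T
rg('scale',(y>.31)&(y<.6)&(x>.42)&(x<.65)&(z>.03))
rg('shelfz>.2',(z>.18)&(x>.5)&(abs(y)<.4))
rg('basket',(x>.45)&(x<.75)&(y<-.1)&(y>-.4)&(z>.1)&(z<.2))
rg('table',(x>.45)&(x<.48)&(y<.05)&(y>0))
rg('tools',(x>.38)&(x<.46)&(y<.05)&(y>-.1)&(z>.008))
E
```

```text
round_tray [ 5.3762e+02 -7.9001e+01  5.1000e-02  2.1030e+00]
carton_tray [ 5.83265e+02  2.99283e+02 -1.97000e-01  3.55800e+00]
packet_tray [5.81665e+02 4.72070e+01 1.53000e-01 2.56500e+00]
oval_tray [ 5.92976e+02  1.66970e+02 -6.50000e-02  2.93400e+00]
round [ 4.58988e+02 -4.18277e+02 -1.45000e-01  1.83500e+00]
cartA [438.823 252.577   1.293   3.446]
cartB [ 433.341 -199.479    1.974    2.112]
packet [ 4.31657e+02 -3.13996e+02  3.66000e-01  1.77600e+00]
oval [430.653 105.825   1.656   1.71 ]
scale 8055 [[0.422, 0.368, 0.032], [0.534, 0.472, 0.093], [0.648, 0.599, 0.097]]
shelfz>.2 36843 [[0.725, -0.397, 0.219], [0.761, -0.007, 0.421], [0.835, 0.393, 0.542]]
basket 67 [[0.632, -0.292, 0.1], [0.649, -0.273, 0.102], [0.748, -0.16, 0.108]]
table 168 [[0.452, 0.003, -0.005], [0.464, 0.026, -0.002], [0.478, 0.05, 0.003]]
tools 70 [[0.394, -0.098, 0.009], [0.409, -0.04, 0.012], [0.428, 0.021, 0.019]]
```

```bash
python3 - <<'E'
from h import *
p,d=snapshot("scene");Q=cloud("scene",d)
p2,d2=snapshot("top");P=cloud("top",d2)
q=Q.reshape(-1,3);w=q[(q[:,0]>.45)&(q[:,0]<.5)&(q[:,1]>0.05)&(q[:,1]<.2)];print('table z scene',np.median(w[:,2]))
for n,m,a,r in[('carton_tray',m_carton,(580,290,-.15),85),('oval_tray',m_oval,(592,167,-.06),65),('packet_tray',m_packet,(581,47,.15),65),('round_tray',m_round,(537,-79,.05),95),('cartA',o_carton,(439,252,1.293),50),('oval',o_oval,(430,106,1.6),60)]:
    print(n,'scene',fit(Q,m,*a,r=r),fit(Q,m,*a,r=r,dz=0),'top',fit(P,m,*a,r=r))
# overlay of fits on top image
c=camera_model("top")
im=cv2.resize(p2[:,:,::-1],None,fx=4,fy=4,interpolation=cv2.INTER_CUBIC)
def dr(x,y,yaw,L,W,z,cx=0,cy=0,col=(255,255,0)):
    pts=np.array([[sx*L/2+cx,sy*W/2+cy] for sx,sy in((1,1),(1,-1),(-1,-1),(-1,1))])
    C,S=np.cos(yaw),np.sin(yaw);w=np.c_[x+C*pts[:,0]-S*pts[:,1],y+S*pts[:,0]+C*pts[:,1],np.full(4,z)]/1000
    uv=cv2.projectPoints(w,np.array(c['rvec'],float),np.array(c['tvec'],float),np.array([[c['fx'],0,c['cx']],[0,c['fy'],c['cy']],[0,0,1]]),None)[0][:,0]
    cv2.polylines(im,[np.int32(uv*4+2)],True,col,1)
T=(583.3,299.3,-.197);dr(*T,130,70,24);[dr(*T,38,60,24,cx=k,col=(255,0,255)) for k in(-41,0)]
T=(583.3,299.3,-.15);dr(*T,130,70,24,col=(0,0,255))
dr(593,167,-.065,100,86,36);dr(581.7,47.2,.153,104,74,34);dr(537.6,-79,.051,140,78,11)
dr(430.6,105.8,1.6,78,64,20);dr(438.8,252.6,1.293,26,48,75)
cv2.imwrite('pics/ov.png',im[540:980,460:1200])
E
```

```text
table z scene -0.2635334399754594
carton_tray scene [ 5.79852e+02  2.99395e+02 -1.82000e-01  6.94900e+00] [ 5.91537e+02  2.97165e+02 -1.86000e-01  7.19300e+00] top [ 5.83110e+02  2.99082e+02 -2.00000e-01  3.95400e+00]
oval_tray scene [ 5.91517e+02  1.68346e+02 -6.70000e-02  1.10270e+01] [ 6.08430e+02  1.65974e+02 -2.90000e-02  1.12500e+01] top [ 5.93333e+02  1.67131e+02 -5.50000e-02  2.96500e+00]
packet_tray scene [5.96244e+02 4.09920e+01 1.28000e-01 1.19550e+01] [5.95917e+02 4.11480e+01 1.19000e-01 1.19640e+01] top [5.81681e+02 4.71840e+01 1.49000e-01 2.45400e+00]
round_tray scene [ 5.40307e+02 -8.10150e+01  5.30000e-02  1.26210e+01] [ 5.46013e+02 -8.29110e+01  1.70000e-02  1.27680e+01] top [ 5.37517e+02 -7.89270e+01  5.20000e-02  2.13500e+00]
cartA scene [444.034 251.477   1.319  11.088] [443.741 251.298   1.314  11.441] top [438.71  252.374   1.293   3.349]
oval scene [436.141 102.083   1.672  11.91 ] [436.16  102.191   1.678  12.206] top [431.029 105.555   1.63    1.782]
```

View pics/ov.png

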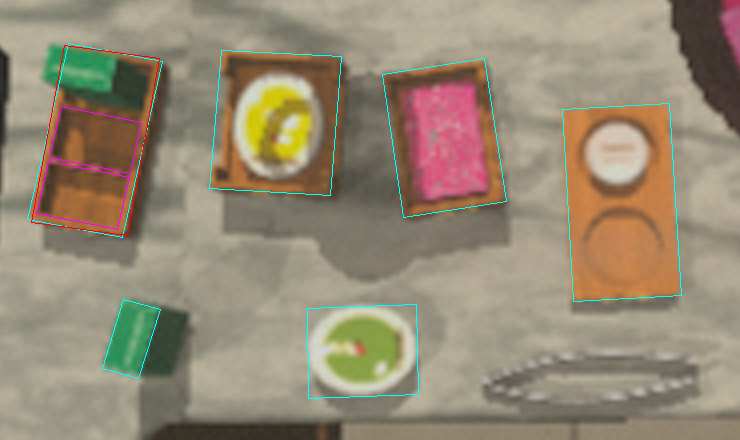

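The overlays match the trays and objects in the top view to 1–2 mm. I'll start with the round tin.

Call:
move_arm(
  steps=[0,0,-0.04,0.036,0.013,-0.01,0.75,0,0,-0.08,0.072,0.026,-0.02,0.75,0,0,-0.12,0.108,0.039,-0.03,0.75,0,0,-0.16,0.144,0.053,-0.04,0.75,0,0,-0.2,0.18,0.066,-0.05,0.75,0,0,-0.24,0.216,0.079,-0.06,0.75,0,0,-0.28,0.251,0.092,-0.07,0.75,0,0,-0.32,0.286,0.105,-0.08,0.75,0,0,-0.32,0.286,0.105,-0.08,0.75,0,0,-0.32,0.286,0.105,-0.11,0.75,0,0,-0.32,0.286,0.105,-0.13,0.75,0,0,-0.32,0.286,0.105,-0.13,0.75],
)

```text
time: 1.85
tool_pos: [0.457, -0.4155, 0.0658]
ee_rot: [-3.137, 0.005, 0.001]
wrist_force: [-0.9, 0.3, -0.3]
width: 0.0702
finger_force: 0.0
```

Call:
move_arm(
  steps=[0,0,0,0.002,-0.001,-0.02,0.75,0,0,0,0.002,-0.001,-0.035,0.75,0,0,0,0.002,-0.001,-0.043,0.75,0,0,0,0.002,-0.001,-0.043,0.75,0,0,0,0.002,-0.001,-0.043,0.35,0,0,0,0.002,-0.001,-0.043,0.35,0,0,0,0.002,-0.001,-0.043,0.35,0,0,0,0.002,-0.001,-0.043,0.35,0,0,0,0.002,-0.001,-0.043,0.35],
)

```text
time: 2.75
tool_pos: [0.4616, -0.4181, 0.0268]
ee_rot: [3.141, -0.0, 0.001]
wrist_force: [0.1, 0.2, -0.4]
width: 0.0348
finger_force: 0.0
```

```bash
python3 - <<'E'
from h import *
print(get_obs()['tool_pos'],get_obs()['finger_force'],get_obs()['width'])
p,d=snapshot("top");P=cloud("top",d)
for r in silhouettes("top","round_tin")[:3]: print(r['score'],r['uv'],np.nanmedian(P[r['pixels']],0))
a=cv2.resize(p[:,:,::-1][150:260,330:450],None,fx=5,fy=5)
p,d=snapshot("scene")
r=silhouettes("scene","round_tin"); print([(x['score'],x['uv']) for x in r])
cv2.imwrite('pics/c1.png',a)
E
```

```text
[ 0.46158354 -0.41807292  0.02678615] 0.0 0.03479390313808004
[(0.63, [346.7, 178.0])]
```

View pics/c1.png

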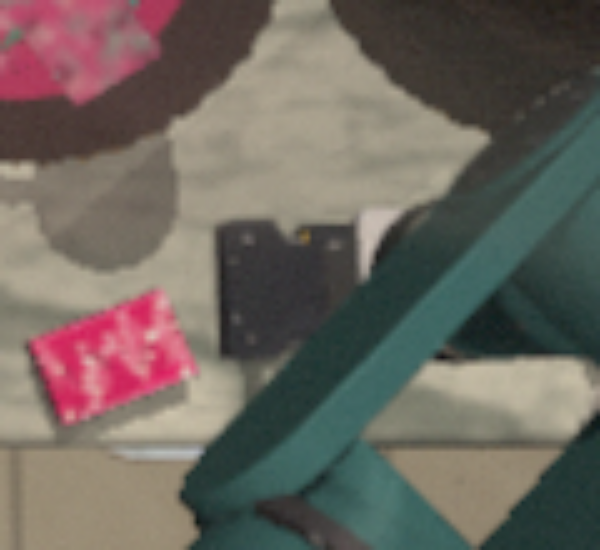

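The top camera sees only the wrist at about (290,290), with the tin hidden beneath it. I'll check the scene camera.

```bash
python3 - <<'E'
from h import *
p,d=snapshot("scene")
cv2.imwrite('pics/c2.png',cv2.resize(p[:,:,::-1][110:210,300:430],None,fx=6,fy=6,interpolation=cv2.INTER_CUBIC))
E
```

```text
(no output)
```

View pics/c2.png

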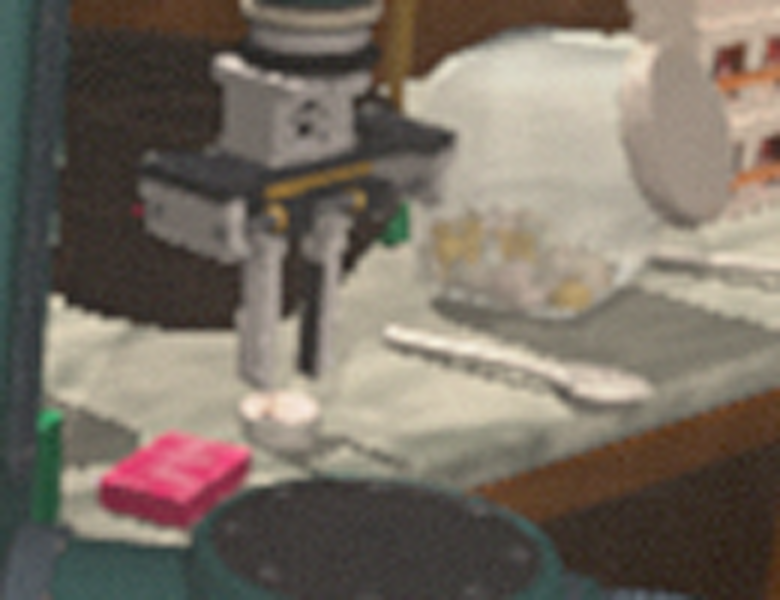

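The finger tips sit above or behind the tin: tips at crop (260,385) and (312,375), tin top at (283,408). I'll project to find out which.

```bash
python3 - <<'E'
from h import *
c=camera_model("scene")
K=np.array([[c['fx'],0,c['cx']],[0,c['fy'],c['cy']],[0,0,1]])
w=np.array([[.4616,-.4355-.006,.0128],[.4616,-.4005+.006,.0128],[.459,-.4165,.019],[.459,-.4165,0],[.4616,-.4005+.006,.035],[.49,-.4005+.006,.0128],[.431,-.313,.018]])
uv=cv2.projectPoints(w,np.array(c['rvec'],float),np.array(c['tvec'],float),K,None)[0][:,0]
print(np.round((uv-[300,110])*6))
o=get_obs();print(o['joint_positions'],o['tool_pos'],o['qvel'])
p,d=snapshot("scene");Q=cloud("scene",d)
for cr in[(258,370),(258,340),(312,365),(283,408),(175,455)]:
    u,v=300+cr[0]//6,110+cr[1]//6; print(cr,np.round(np.nanmedian(Q[v-1:v+2,u-1:u+2].reshape(-1,3),0),3))
E
```

```text
[[308. 400.]
 [248. 418.]
 [280. 401.]
 [278. 432.]
 [250. 382.]
 [214. 403.]
 [176. 460.]]
[-8.26997181e-01  3.36413742e-01  1.42445065e+00 -6.23681337e-05
  1.38074077e+00  7.42977003e-01] [ 0.46142187 -0.41794073  0.0263845 ] [-0.00043045  0.00264897  0.00184186 -0.00158875  0.00067944 -0.00137501]
(258, 370) [ 0.454 -0.392  0.047]
(258, 340) [ 0.456 -0.393  0.065]
(312, 365) [ 0.456 -0.438  0.041]
(283, 408) [ 0.454 -0.414  0.016]
(175, 455) [ 0.447 -0.326  0.015]
```

Call:
move_arm(
  steps=[0,0,0,-0.001,0.001,0,0.75,0,0,0,-0.001,0.001,0,0.75,0,0,0,-0.001,0.001,0,0.75,0,0,0,-0.001,0.001,-0.003,0.75,0,0,0,-0.001,0.001,-0.005,0.75,0,0,0,-0.001,0.001,-0.007,0.75,0,0,0,-0.001,0.001,-0.009,0.75,0,0,0,-0.001,0.001,-0.01,0.75,0,0,0,-0.001,0.001,-0.01,0.75],
)

```text
time: 3.95
tool_pos: [0.4603, -0.4168, 0.0161]
ee_rot: [-3.141, 0.0, 0.001]
wrist_force: [-0.0, 0.1, 0.1]
width: 0.0705
finger_force: 0.0
```

```bash
python3 - <<'E'
from h import *
o=get_obs();print(o['tool_pos'],o['wrist_force'],o['width'])
p,d=snapshot("scene");Q=cloud("scene",d)
cv2.imwrite('pics/c3.png',cv2.resize(p[:,:,::-1][130:200,310:400],None,fx=8,fy=8,interpolation=cv2.INTER_CUBIC))
E
```

```text
[ 0.46031941 -0.4168235   0.01608832] [-0.00969766  0.06719951  0.13477267] 0.07050119623994637
```

View pics/c3.png

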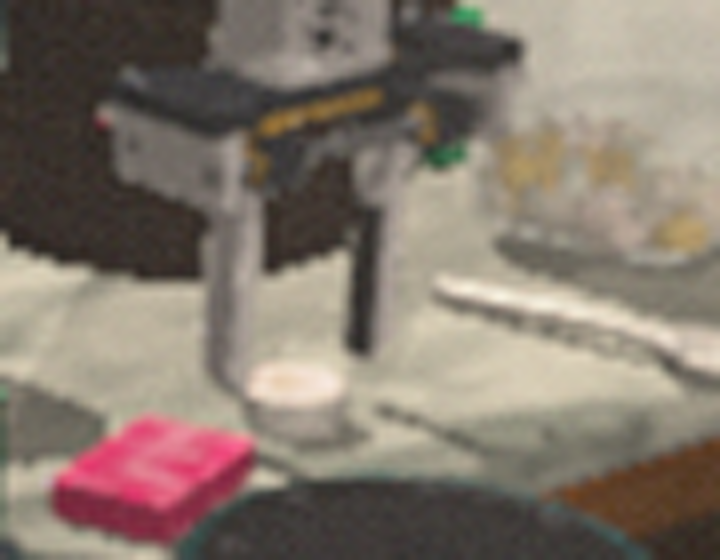

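The tips are still about 7 mm above the tin top, so the fingertips sit about 20 mm higher than the reported TCP implies. I'll descend cautiously while watching the force.

Call:
move_arm(
  steps=[0,0,0,-0.001,0,-0.003,0.75,0,0,0,-0.001,0,-0.006,0.75,0,0,0,-0.001,0,-0.009,0.75,0,0,0,-0.001,0,-0.011,0.75,0,0,0,-0.001,0,-0.012,0.75,0,0,0,-0.001,0,-0.012,0.75,0,0,0,-0.001,0,-0.012,0.35,0,0,0,-0.001,0,-0.012,0.35,0,0,0,-0.001,0,-0.012,0.35,0,0,0,-0.001,0,-0.012,0.35,0,0,0,-0.001,0,-0.012,0.35],
)

```text
time: 5.1
tool_pos: [0.4595, -0.4169, 0.0045]
ee_rot: [3.142, -0.0, 0.001]
wrist_force: [-0.0, 0.2, 0.5]
width: 0.0436
finger_force: 30.0
```

```bash
python3 - <<'E'
from h import *
p,d=snapshot("scene");Q=cloud("scene",d)
cv2.imwrite('pics/c4.png',cv2.resize(p[:,:,::-1][150:195,325:380],None,fx=12,fy=12,interpolation=cv2.INTER_CUBIC))
c=camera_model("scene")
K=np.array([[c['fx'],0,c['cx']],[0,c['fy'],c['cy']],[0,0,1]])
w=np.array([[.4595-.008,-.417+.0225+.006,z] for z in(0,.01,.02,.03)]+[[.4595,-.417,0],[.4595,-.417,.019]])
uv=cv2.projectPoints(w,np.array(c['rvec'],float),np.array(c['tvec'],float),K,None)[0][:,0]
print(np.round((uv-[325,150])*12))
E
```

```text
[[202. 414.]
 [204. 381.]
 [206. 349.]
 [209. 316.]
 [256. 382.]
 [261. 321.]]
```

View pics/c4.png

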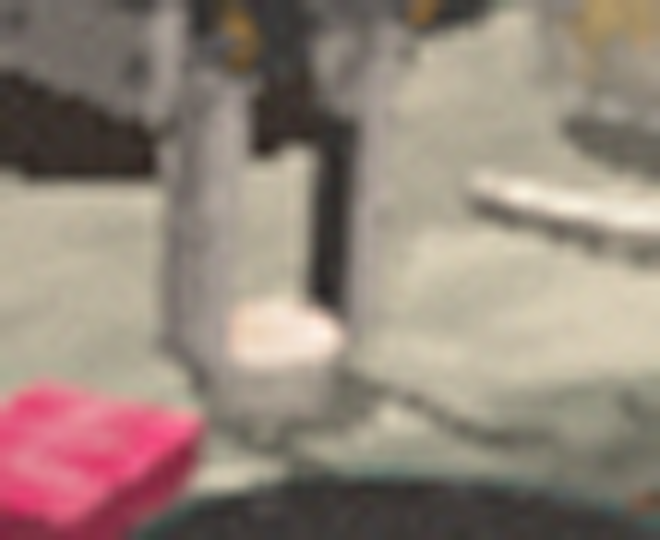

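The tin is held (width 44 mm, 30 N), with the tips about 12 mm above the counter. I'll lift it and carry it to the front well at (504.6, -80.7) mm.

Call:
move_arm(
  steps=[0,0,0,0,0,0.03,0.35,0,0,0,0,0,0.075,0.35,0,0,0,0,0,0.115,0.35,0,0,-0.05,0.005,0.037,0.115,0.35,0,0,-0.1,0.01,0.074,0.115,0.35,0,0,-0.15,0.015,0.112,0.115,0.35,0,0,-0.2,0.02,0.149,0.115,0.35,0,0,-0.24,0.025,0.186,0.115,0.35,0,0,-0.29,0.03,0.224,0.115,0.35,0,0,-0.34,0.035,0.261,0.115,0.35,0,0,-0.39,0.04,0.299,0.115,0.35,0,0,-0.43,0.045,0.336,0.115,0.35],
)

```text
time: 6.35
tool_pos: [0.5043, -0.0794, 0.1194]
ee_rot: [3.142, -0.0, -0.431]
wrist_force: [-0.2, -0.5, 0.1]
width: 0.0436
finger_force: 30.0
```

Call:
move_arm(
  steps=[0,0,0,0,0,0,0.35,0,0,0,0,0,0,0.35,0,0,0,0,0,-0.03,0.35,0,0,0,0,0,-0.055,0.35,0,0,0,0,0,-0.07,0.35,0,0,0,0,0,-0.07,0.35,0,0,0,0,0,-0.07,0.35],
)

```text
time: 7.05
tool_pos: [0.5044, -0.0821, 0.0496]
ee_rot: [3.141, 0.0, -0.431]
wrist_force: [0.4, 0.0, -0.5]
width: 0.0437
finger_force: 30.0
```

```bash
python3 - <<'E'
from h import *
o=get_obs();print(o['tool_pos'],o['ee_rot'],o['width'],o['finger_force'])
p,d=snapshot("scene")
cv2.imwrite('pics/c5.png',cv2.resize(p[:,:,::-1][150:230,210:310],None,fx=7,fy=7,interpolation=cv2.INTER_CUBIC))
E
```

```text
[ 0.50441253 -0.08209561  0.04957556] [ 3.14117911e+00  5.27823609e-05 -4.30671799e-01] 0.04369817714456158 29.999898970127106
```

View pics/c5.png

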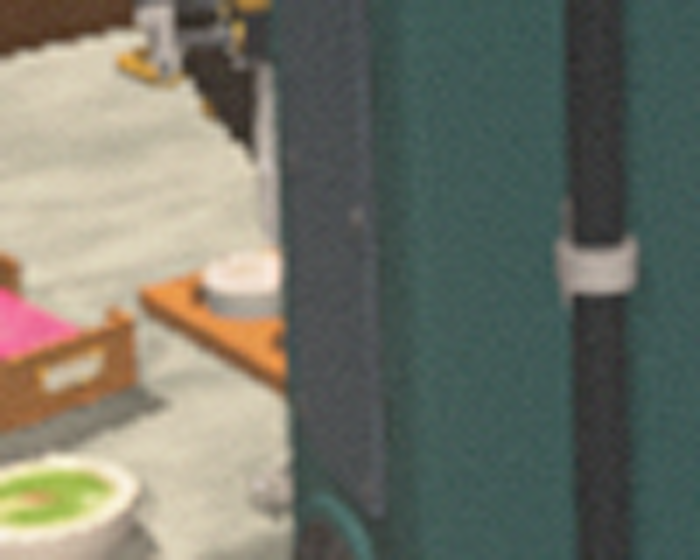

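The arm hides the well in this view. The pose matches the target, so I'll lower slowly and release.

Call:
move_arm(
  steps=[0,0,0,0,0.0015,-0.015,0.35,0,0,0,0,0.0015,-0.027,0.35,0,0,0,0,0.0015,-0.033,0.35,0,0,0,0,0.0015,-0.037,0.35,0,0,0,0,0.0015,-0.04,0.35,0,0,0,0,0.0015,-0.04,0.35,0,0,0,0,0.0015,-0.04,0.35],
)

```text
time: 7.8
tool_pos: [0.5047, -0.0795, 0.0097]
ee_rot: [3.142, -0.001, -0.429]
wrist_force: [0.2, 0.5, -0.4]
width: 0.0439
finger_force: 30.0
```

Call:
move_arm(
  steps=[0,0,0,0,0,0,0.62,0,0,0,0,0,0,0.62,0,0,0,0,0,0,0.62,0,0,0,0,0,0.02,0.62,0,0,0,0,0,0.065,0.62,0,0,0,0,0,0.11,0.9,0,0,-0.13,-0.012,-0.02,0.14,0.9,0,0,-0.26,-0.024,-0.04,0.14,0.9,0,0,-0.39,-0.036,-0.06,0.14,0.9,0,0,-0.52,-0.048,-0.08,0.14,0.9,0,0,-0.65,-0.06,-0.1,0.14,0.9,0,0,-0.77,-0.072,-0.1195,0.14,0.9],
)

```text
time: 9.0
tool_pos: [0.4319, -0.1997, 0.1496]
ee_rot: [-3.141, -0.0, -1.204]
wrist_force: [-0.7, -0.2, 0.5]
width: 0.0846
finger_force: 0.0
```

```bash
python3 - <<'E'
from h import *
o=get_obs();print(o['tool_pos'],o['ee_rot'])
p,d=snapshot("top");P=cloud("top",d)
print(fit(P,m_round,537,-79,.05))
for t in("round_tin","carton_b"):
  for r in silhouettes("top",t):
    q=P[r['pixels']];q=q[q[:,2]>np.nanpercentile(q[:,2],95)-.006];rc=cv2.minAreaRect(q[:,:2].astype(np.float32)*1000)
    print(t,round(r['score'],2),r['uv'],np.round(q.mean(0),4),rc)
cv2.imwrite('pics/c6.png',cv2.resize(p[:,:,::-1][140:250,200:350],None,fx=5,fy=5,interpolation=cv2.INTER_CUBIC))
E
```

```text
[ 0.43190291 -0.19974411  0.14963342] [-3.14136367e+00 -4.49438835e-04 -1.20428917e+00]
[ 5.37686e+02 -7.90570e+01  5.10000e-02  3.50500e+00]
round_tin 0.58 [267.0, 195.1] [ 0.5036 -0.0812  0.0211] ((503.385986328125, -81.73350524902344), (40.03725051879883, 43.602455139160156), 89.68656921386719)
carton_b 0.72 [149.1, 218.2] [0.439  0.2504 0.0732] ((439.43902587890625, 250.39080810546875), (23.135440826416016, 45.79224395751953), 73.53045654296875)
```

View pics/c6.png

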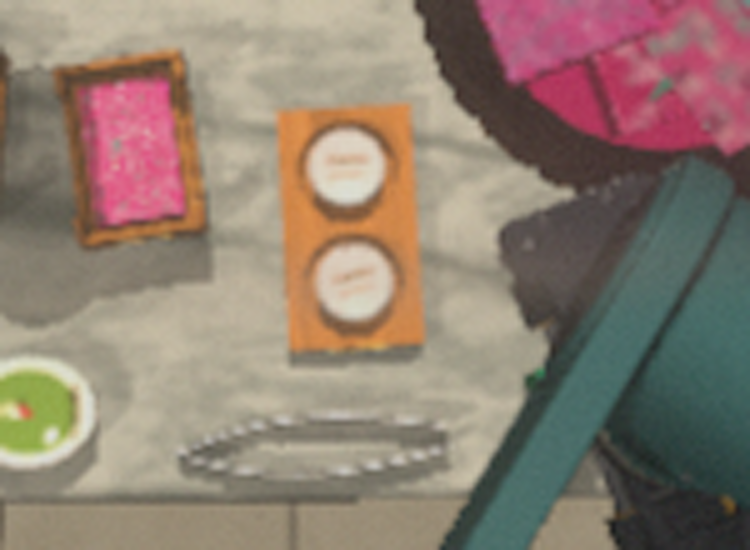

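The round tin is in its well at crop (354,283), with its top at the right height. Next is carton B.

Call:
move_arm(
  steps=[0,0,0,0.001,0.0005,-0.03,0.9,0,0,0,0.001,0.0005,-0.06,0.9,0,0,0,0.001,0.0005,-0.085,0.9,0,0,0,0.001,0.0005,-0.104,0.9,0,0,0,0.001,0.0005,-0.112,0.9,0,0,0,0.001,0.0005,-0.112,0.9,0,0,0,0.001,0.0005,-0.112,0.4,0,0,0,0.001,0.0005,-0.112,0.4,0,0,0,0.001,0.0005,-0.112,0.4,0,0,0,0.001,0.0005,-0.112,0.4,0,0,0,0.001,0.0005,-0.112,0.4],
)

```text
time: 10.25
tool_pos: [0.4337, -0.1986, 0.0379]
ee_rot: [-3.141, -0.001, -1.199]
wrist_force: [0.1, -0.4, -0.6]
width: 0.0477
finger_force: 9.7
```

Call:
move_arm(
  steps=[0,0,0,0,0,0,0.4,0,0,0,0,0,0.03,0.4,0,0,0,0,0,0.075,0.4,0,0,0,0,0,0.12,0.4,0,0,0.08,0.012,0.04,0.122,0.4,0,0,0.17,0.024,0.08,0.122,0.4,0,0,0.26,0.036,0.12,0.122,0.4,0,0,0.34,0.048,0.16,0.122,0.4,0,0,0.43,0.06,0.2,0.122,0.4,0,0,0.51,0.072,0.24,0.122,0.4,0,0,0.59,0.084,0.28,0.122,0.4,0,0,0.68,0.096,0.32,0.122,0.4],
)

```text
time: 11.45
tool_pos: [0.5294, 0.1232, 0.1591]
ee_rot: [3.141, 0.0, -0.516]
wrist_force: [0.5, 0.2, -0.8]
width: 0.0478
finger_force: 29.9
```

Call:
move_arm(
  steps=[0,0,0.08,0.012,0.04,0,0.4,0,0,0.17,0.025,0.08,0,0.4,0,0,0.25,0.038,0.12,0,0.4,0,0,0.31,0.047,0.155,0,0.4,0,0,0.345,0.053,0.177,0,0.4,0,0,0.345,0.053,0.177,0,0.4,0,0,0.345,0.053,0.177,0,0.4],
)

```text
time: 12.15
tool_pos: [0.5821, 0.2982, 0.1585]
ee_rot: [3.14, 0.001, -0.174]
wrist_force: [-0.4, 0.3, 0.0]
width: 0.0477
finger_force: 29.9
```

```bash
python3 - <<'E'
from h import *
o=get_obs();print(o['tool_pos'],o['ee_rot'],o['width'],o['finger_force'])
p,d=snapshot("scene");Q=cloud("scene",d)
cv2.imwrite('pics/c7.png',cv2.resize(p[:,:,::-1][120:250,80:230],None,fx=5,fy=5,interpolation=cv2.INTER_CUBIC))
E
```

```text
[0.58205902 0.29822861 0.158543  ] [ 3.13983452e+00  1.20019540e-03 -1.74189281e-01] 0.04768405683489334 29.869761765003204
```

View pics/c7.png

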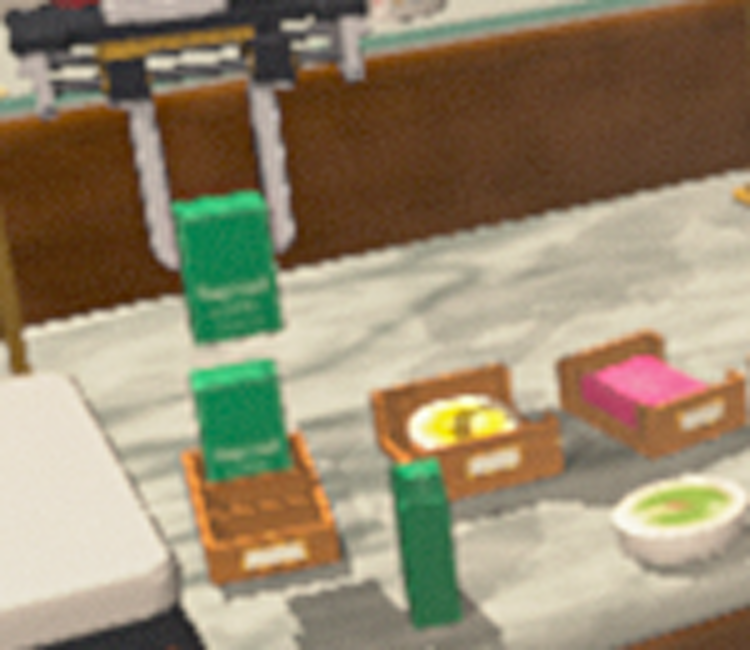

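The carton hangs upright above its tray (crop (230,265)), so I'll lower it into the middle bay.

Call:
move_arm(
  steps=[0,0,0,0.001,0.001,-0.035,0.4,0,0,0,0.001,0.001,-0.065,0.4,0,0,0,0.001,0.001,-0.08,0.4,0,0,0,0.001,0.001,-0.09,0.4,0,0,0,0.001,0.001,-0.1,0.4,0,0,0,0.001,0.001,-0.108,0.4,0,0,0,0.001,0.001,-0.113,0.4,0,0,0,0.001,0.001,-0.1155,0.4,0,0,0,0.001,0.001,-0.1155,0.4,0,0,0,0.001,0.001,-0.1155,0.4],
)

```text
time: 13.2
tool_pos: [0.5838, 0.2998, 0.0445]
ee_rot: [-3.141, -0.001, -0.174]
wrist_force: [0.2, -0.0, -0.6]
width: 0.0478
finger_force: 29.9
```

Call:
move_arm(
  steps=[0,0,0,0,0,-0.001,0.4,0,0,0,0,0,-0.001,0.65,0,0,0,0,0,-0.001,0.65,0,0,0,0,0,-0.001,0.65,0,0,0,0,0,0.015,0.65,0,0,0,0,0,0.05,0.65,0,0,0,0,0,0.095,0.65,0,0,0,0,0,0.115,0.9,0,0,0.15,-0.03,-0.01,0.115,0.9,0,0,0.3,-0.065,-0.02,0.115,0.9,0,0,0.45,-0.1,-0.032,0.115,0.9,0,0,0.6,-0.13,-0.044,0.115,0.9],
)

```text
time: 14.4
tool_pos: [0.4522, 0.2553, 0.1605]
ee_rot: [-3.142, -0.002, 0.432]
wrist_force: [0.5, -0.1, 1.0]
width: 0.0846
finger_force: 0.0
```

Call:
move_arm(
  steps=[0,0,0.145,-0.013,-0.004,0,0.9,0,0,0.29,-0.013,-0.004,0,0.9,0,0,0.435,-0.013,-0.004,0,0.9,0,0,0.58,-0.013,-0.004,0,0.9,0,0,0.725,-0.013,-0.004,0,0.9,0,0,0.864,-0.013,-0.004,0,0.9,0,0,0.864,-0.013,-0.004,0,0.9,0,0,0.864,-0.013,-0.004,-0.02,0.9,0,0,0.864,-0.013,-0.004,-0.04,0.9],
)

```text
time: 15.3
tool_pos: [0.4414, 0.252, 0.1204]
ee_rot: [3.139, -0.002, 1.286]
wrist_force: [-0.1, 0.1, -0.3]
width: 0.0843
finger_force: 0.0
```

```bash
python3 - <<'E'
from h import *
o=get_obs();print(o['tool_pos'],o['ee_rot'])
p,d=snapshot("top");P=cloud("top",d)
im=cv2.resize(p[:,:,::-1][130:250,90:240],None,fx=5,fy=5,interpolation=cv2.INTER_CUBIC)
cv2.imwrite('pics/c8.png',im)
x,y,z=P.reshape(-1,3).T
s=(z>.066)&(z<.086)&(x>.5)&(x<.66)&(y>.24)&(y<.34)
q=P.reshape(-1,3)[s]
u=(q[:,:2]-[.5832,.2991])@np.array([[np.cos(-.175),-np.sin(-.175)],[np.sin(-.175),np.cos(-.175)]])
for lo,hi in((-.065,-.02),(-.02,.022),(.022,.065)):
    w=u[(u[:,0]>lo)&(u[:,0]<hi)]; print(len(w), cv2.minAreaRect(w.astype(np.float32)*1000) if len(w)>5 else '')
E
```

```text
[0.44141139 0.25195982 0.12039179] [ 3.13851479e+00 -2.45321235e-03  1.28631631e+00]
0 
187 ((-1.4860649108886719, -2.0442428588867188), (25.766204833984375, 49.505550384521484), 1.7971625328063965)
186 ((40.84327697753906, -1.0313377380371094), (26.827268600463867, 48.92315673828125), 0.09667488932609558)
```

View pics/c8.png

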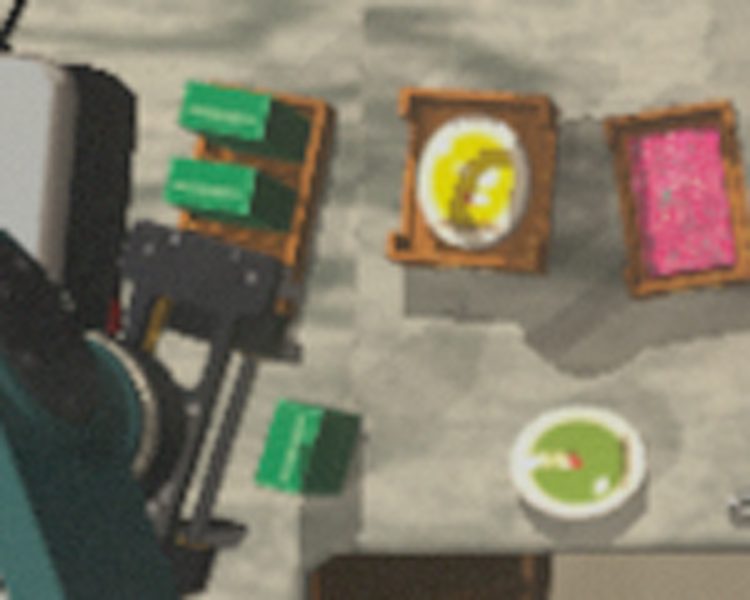

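Carton B stands upright in the middle bay at crop (210,187), about 2 mm off centre. Next is carton A.

Call:
move_arm(
  steps=[0,0,0,-0.002,0,-0.03,0.9,0,0,0,-0.002,0,-0.055,0.9,0,0,0,-0.002,0,-0.073,0.9,0,0,0,-0.002,0,-0.083,0.9,0,0,0,-0.002,0,-0.083,0.9,0,0,0,-0.002,0,-0.083,0.4,0,0,0,-0.002,0,-0.083,0.4,0,0,0,-0.002,0,-0.083,0.4,0,0,0,-0.002,0,-0.083,0.4,0,0,0,-0.002,0,-0.083,0.4,0,0,0,-0.002,0,-0.083,0.4],
)

```text
time: 16.45
tool_pos: [0.4387, 0.2516, 0.0364]
ee_rot: [3.141, -0.0, 1.29]
wrist_force: [0.0, -0.0, 1.8]
width: 0.048
finger_force: 29.9
```

Call:
move_arm(
  steps=[0,0,0,0,0,0.03,0.4,0,0,0,0,0,0.075,0.4,0,0,0,0,0,0.115,0.4,0,0,-0.145,0.01,0.005,0.123,0.4,0,0,-0.29,0.02,0.011,0.123,0.4,0,0,-0.435,0.03,0.016,0.123,0.4,0,0,-0.58,0.04,0.022,0.123,0.4,0,0,-0.725,0.05,0.027,0.123,0.4,0,0,-0.87,0.06,0.033,0.123,0.4,0,0,-1.015,0.07,0.038,0.123,0.4,0,0,-1.16,0.085,0.044,0.123,0.4,0,0,-1.31,0.095,0.05,0.123,0.4],
)

```text
time: 17.65
tool_pos: [0.5339, 0.3016, 0.1582]
ee_rot: [3.141, 0.001, -0.027]
wrist_force: [0.2, 0.1, -1.1]
width: 0.048
finger_force: 29.9
```

Call:
move_arm(
  steps=[0,0,-0.1,0.01,0.0055,0,0.4,0,0,-0.155,0.01,0.0055,0,0.4,0,0,-0.155,0.01,0.0055,0,0.4,0,0,-0.155,0.01,0.0055,0,0.4],
)

```text
time: 18.05
tool_pos: [0.5432, 0.3069, 0.1585]
ee_rot: [3.141, 0.001, -0.174]
wrist_force: [0.1, 0.2, -1.1]
width: 0.0477
finger_force: 29.9
```

Call:
move_arm(
  steps=[0,0,0,0,0,-0.035,0.4,0,0,0,0,0,-0.065,0.4,0,0,0,0,0,-0.08,0.4,0,0,0,0,0,-0.09,0.4,0,0,0,0,0,-0.1,0.4,0,0,0,0,0,-0.108,0.4,0,0,0,0,0,-0.113,0.4,0,0,0,0,0,-0.117,0.4,0,0,0,0,0,-0.117,0.4,0,0,0,0,0,-0.117,0.4],
)

```text
time: 19.05
tool_pos: [0.5437, 0.3072, 0.0424]
ee_rot: [-3.141, -0.001, -0.175]
wrist_force: [-0.0, 0.7, -1.3]
width: 0.0482
finger_force: 29.9
```

Call:
move_arm(
  steps=[0,0,0,0,0,-0.001,0.65,0,0,0,0,0,-0.001,0.65,0,0,0,0,0,-0.001,0.65,0,0,0,0,0,0.015,0.65,0,0,0,0,0,0.05,0.65,0,0,0,0,0,0.095,0.65,0,0,0,0,0,0.117,0.8,0,0,-0.07,-0.008,-0.042,0.117,0.8,0,0,-0.14,-0.015,-0.084,0.117,0.8,0,0,-0.21,-0.022,-0.126,0.117,0.8,0,0,-0.28,-0.03,-0.168,0.117,0.8,0,0,-0.35,-0.037,-0.21,0.117,0.8],
)

```text
time: 20.25
tool_pos: [0.5062, 0.0956, 0.1607]
ee_rot: [-3.14, -0.002, -0.528]
wrist_force: [-0.1, -0.1, 0.8]
width: 0.0749
finger_force: 0.0
```

Call:
move_arm(
  steps=[0,0,-0.07,-0.008,-0.042,0,0.8,0,0,-0.14,-0.016,-0.084,0,0.8,0,0,-0.21,-0.024,-0.126,0,0.8,0,0,-0.28,-0.032,-0.168,0,0.8,0,0,-0.35,-0.04,-0.21,0,0.8,0,0,-0.42,-0.047,-0.252,0,0.8,0,0,-0.49,-0.055,-0.294,0,0.8,0,0,-0.56,-0.062,-0.336,0,0.8,0,0,-0.63,-0.068,-0.378,0,0.8,0,0,-0.675,-0.075,-0.41,0,0.8,0,0,-0.675,-0.075,-0.41,0,0.8,0,0,-0.675,-0.075,-0.41,0,0.8],
)

```text
time: 21.45
tool_pos: [0.4314, -0.3134, 0.1599]
ee_rot: [-3.141, -0.001, -1.201]
wrist_force: [-0.2, 0.5, 0.0]
width: 0.075
finger_force: 0.0
```

```bash
python3 - <<'E'
from h import *
o=get_obs();print(o['tool_pos'],o['ee_rot'])
p,d=snapshot("top");P=cloud("top",d)
x,y,z=P.reshape(-1,3).T
s=(z>.066)&(z<.086)&(x>.5)&(x<.66)&(y>.24)&(y<.36)
q=P.reshape(-1,3)[s]
u=(q[:,:2]-[.5832,.2991])@np.array([[np.cos(-.175),-np.sin(-.175)],[np.sin(-.175),np.cos(-.175)]])
for lo,hi in((-.065,-.02),(-.02,.022),(.022,.065)):
    w=u[(u[:,0]>lo)&(u[:,0]<hi)]; print(len(w), cv2.minAreaRect(w.astype(np.float32)*1000) if len(w)>5 else '')
print(fit(P,o_packet,431,-313,.37,r=55),fit(P,o_oval,430,106,1.57,r=60),fit(P,m_packet,581,47,.15,r=65))
E
```

```text
[ 0.43143686 -0.31338303  0.15993946] [-3.14067060e+00 -5.31718914e-04 -1.20131793e+00]
183 ((-38.61520767211914, -1.173614501953125), (26.008150100708008, 49.95427703857422), 2.507265329360962)
184 ((-1.4266910552978516, -1.5840320587158203), (26.151660919189453, 49.13031768798828), 1.1131067276000977)
184 ((40.50025939941406, -1.0258979797363281), (48.58271408081055, 26.00932502746582), 89.1264877319336)
[ 4.31714e+02 -3.14199e+02  3.65000e-01  1.28300e+01] [430.958 105.282   1.578   1.718] [5.8143e+02 4.7126e+01 1.5000e-01 2.4770e+00]
```

Both cartons are well placed. Now the packet.

Call:
move_arm(
  steps=[0,0,0,0,-0.0005,-0.04,0.8,0,0,0,0,-0.0005,-0.08,0.8,0,0,0,0,-0.0005,-0.115,0.8,0,0,0,0,-0.0005,-0.138,0.8,0,0,0,0,-0.0005,-0.15,0.8,0,0,0,0,-0.0005,-0.157,0.8,0,0,0,0,-0.0005,-0.159,0.8,0,0,0,0,-0.0005,-0.159,0.8,0,0,0,0,-0.0005,-0.159,0.45,0,0,0,0,-0.0005,-0.159,0.45,0,0,0,0,-0.0005,-0.159,0.45,0,0,0,0,-0.0005,-0.159,0.45],
)

```text
time: 22.7
tool_pos: [0.4318, -0.3138, 0.0006]
ee_rot: [-3.141, -0.001, -1.2]
wrist_force: [1.1, 1.1, 1.3]
width: 0.0519
finger_force: 30.0
```

Call:
move_arm(
  steps=[0,0,0,0,0,0.03,0.45,0,0,0,0,0,0.075,0.45,0,0,0,0,0,0.12,0.45,0,0,0.135,0.015,0.036,0.15,0.45,0,0,0.27,0.03,0.072,0.15,0.45,0,0,0.405,0.045,0.108,0.15,0.45,0,0,0.54,0.06,0.144,0.15,0.45,0,0,0.675,0.075,0.18,0.15,0.45,0,0,0.81,0.09,0.216,0.15,0.45,0,0,0.945,0.105,0.252,0.15,0.45,0,0,1.08,0.12,0.288,0.15,0.45,0,0,1.215,0.135,0.325,0.15,0.45],
)

```text
time: 23.9
tool_pos: [0.5667, 0.013, 0.1498]
ee_rot: [3.141, 0.0, 0.02]
wrist_force: [0.1, 0.1, -0.8]
width: 0.0517
finger_force: 30.0
```

Call:
move_arm(
  steps=[0,0,0.1,0.01,0.025,0,0.45,0,0,0.135,0.0147,0.036,0,0.45,0,0,0.135,0.0147,0.036,0,0.45,0,0,0.135,0.0147,0.036,0,0.45,0,0,0.135,0.0147,0.036,-0.03,0.45,0,0,0.135,0.0147,0.036,-0.06,0.45,0,0,0.135,0.0147,0.036,-0.08,0.45,0,0,0.135,0.0147,0.036,-0.08,0.45],
)

```text
time: 24.7
tool_pos: [0.5779, 0.0457, 0.066]
ee_rot: [-3.141, 0.008, 0.147]
wrist_force: [-0.8, 0.9, 0.1]
width: 0.0517
finger_force: 30.0
```

```bash
python3 - <<'E'
from h import *
o=get_obs();print(o['tool_pos'],o['ee_rot'],o['width'])
p,d=snapshot("scene");Q=cloud("scene",d)
cv2.imwrite('pics/c9.png',cv2.resize(p[:,:,::-1][140:230,150:260],None,fx=6,fy=6,interpolation=cv2.INTER_CUBIC))
E
```

```text
[0.5778873  0.04569886 0.06604142] [-3.14100238  0.00810865  0.14652512] 0.05170190451253872
```

View pics/c9.png

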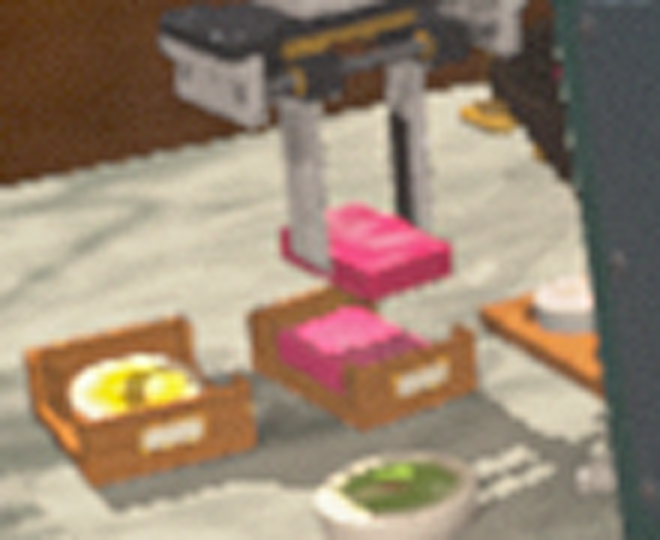

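The packet hangs level over its tray at crop (365,250). I'll let it settle and then lower.

Call:
move_arm(
  steps=[0,0,0,0,0,0,0.45,0,0,0,0,0,0,0.45,0,0,0,0,0,-0.008,0.45,0,0,0,0,0,-0.014,0.45,0,0,0,0,0,-0.014,0.45],
)

```text
time: 25.25
tool_pos: [0.5802, 0.0476, 0.0545]
ee_rot: [-3.141, 0.002, 0.15]
wrist_force: [0.1, 0.9, -1.0]
width: 0.0515
finger_force: 30.0
```

Call:
move_arm(
  steps=[0,0,0,0.0005,-0.0005,-0.008,0.45,0,0,0,0.0005,-0.0005,-0.014,0.45,0,0,0,0.0005,-0.0005,-0.02,0.45,0,0,0,0.0005,-0.0005,-0.025,0.45,0,0,0,0.0005,-0.0005,-0.029,0.45,0,0,0,0.0005,-0.0005,-0.031,0.45,0,0,0,0.0005,-0.0005,-0.031,0.45,0,0,0,0.0005,-0.0005,-0.031,0.45],
)

```text
time: 26.05
tool_pos: [0.5818, 0.047, 0.0251]
ee_rot: [3.141, -0.0, 0.15]
wrist_force: [0.0, 0.5, -0.5]
width: 0.0518
finger_force: 30.0
```

Call:
move_arm(
  steps=[0,0,0,0,0,-0.0015,0.45,0,0,0,0,0,-0.0015,0.7,0,0,0,0,0,-0.0015,0.7,0,0,0,0,0,-0.0015,0.7,0,0,0,0,0,0.015,0.7,0,0,0,0,0,0.055,0.7,0,0,0,0,0,0.095,0.85,0,0,0.14,-0.015,0.006,0.105,0.95,0,0,0.28,-0.03,0.012,0.105,0.95,0,0,0.42,-0.045,0.018,0.105,0.95,0,0,0.56,-0.06,0.024,0.105,0.95,0,0,0.7,-0.075,0.03,0.105,0.95],
)

```text
time: 27.25
tool_pos: [0.5061, 0.0772, 0.1301]
ee_rot: [3.141, -0.0, 0.856]
wrist_force: [1.4, 0.9, 0.2]
width: 0.0893
finger_force: 0.0
```

Call:
move_arm(
  steps=[0,0,0.14,-0.015,0.006,0,0.95,0,0,0.28,-0.03,0.012,0,0.95,0,0,0.42,-0.045,0.018,0,0.95,0,0,0.56,-0.06,0.024,0,0.95,0,0,0.7,-0.075,0.028,0,0.95,0,0,0.76,-0.075,0.028,0,0.95,0,0,0.76,-0.075,0.028,0,0.95,0,0,0.76,-0.075,0.028,-0.03,0.95,0,0,0.76,-0.075,0.028,-0.05,0.95,0,0,0.76,-0.075,0.028,-0.05,0.95],
)

```text
time: 28.25
tool_pos: [0.4294, 0.1047, 0.077]
ee_rot: [-3.135, 0.001, 1.608]
wrist_force: [-0.6, -0.2, 0.2]
width: 0.0896
finger_force: 0.0
```

```bash
python3 - <<'E'
from h import *
o=get_obs();print(o['tool_pos'],o['ee_rot'],o['width'])
p,d=snapshot("top");P=cloud("top",d)
m2=stack(94,64,34,70,40,lambda x,y:box(x,y,0,0,82,52))
print(fit(P,m2,581,47,.15,r=65))
r=silhouettes("top","packet")
for k in r[:3]:
    q=P[k['pixels']];t=q[abs(q[:,2]-np.nanpercentile(q[:,2],60))<.005]; print(k['score'],k['uv'],np.median(q[:,2]),cv2.minAreaRect(t[:,:2].astype(np.float32)*1000))
q=P.reshape(-1,3);s=(abs(q[:,0]-.5815)<.06)&(abs(q[:,1]-.047)<.05);print(np.nanpercentile(q[s][:,2],[50,70,90,95]))
cv2.imwrite('pics/c10.png',cv2.resize(p[:,:,::-1][130:250,130:280],None,fx=5,fy=5,interpolation=cv2.INTER_CUBIC))
E
```

```text
[0.42938473 0.10465166 0.07695987] [-3.13525762e+00  5.26524172e-04  1.60829399e+00] 0.0895804535366565
[5.8081e+02 4.6921e+01 1.4800e-01 2.8650e+00]
0.8 [226.4, 172.2] nan ((579.31396484375, 44.73655700683594), (81.8020248413086, 51.876094818115234), 9.342988014221191)
[0.02502947 0.03690805 0.03948099 0.04050309]
```

View pics/c10.png

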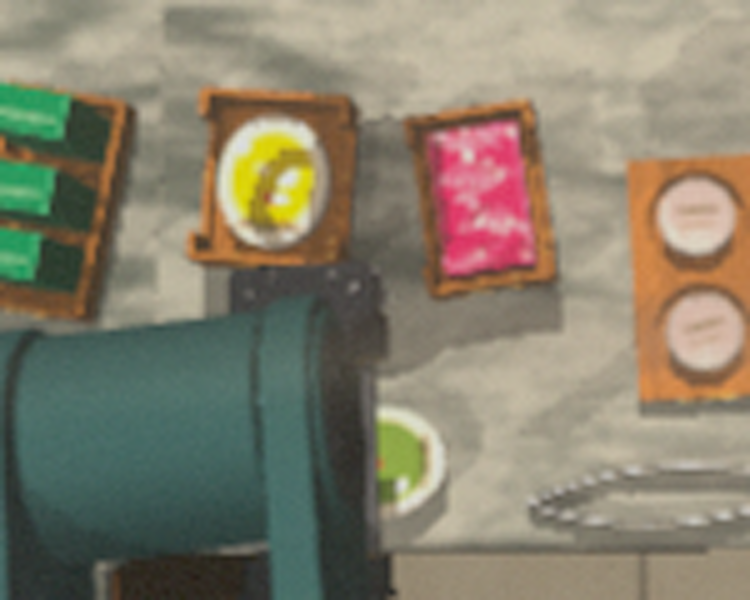

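The packet lies flat and square on its twin at crop (482,198), with its top at 0.038 as expected. Now the oval tin.

Call:
move_arm(
  steps=[0,0,0,0,0,-0.02,0.95,0,0,0,0,0,-0.04,0.95,0,0,0,0,0,-0.053,0.95,0,0,0,0,0,-0.053,0.95,0,0,0,0,0,-0.053,0.95],
)

```text
time: 28.85
tool_pos: [0.4324, 0.1051, 0.0278]
ee_rot: [3.14, -0.0, 1.61]
wrist_force: [0.0, -0.1, 0.2]
width: 0.0892
finger_force: 0.0
```

Call:
move_arm(
  steps=[0,0,0,-0.001,0.0005,-0.01,0.95,0,0,0,-0.001,0.0005,-0.018,0.95,0,0,0,-0.001,0.0005,-0.023,0.95,0,0,0,-0.001,0.0005,-0.026,0.95,0,0,0,-0.001,0.0005,-0.026,0.95,0,0,0,-0.001,0.0005,-0.026,0.95,0,0,0,-0.001,0.0005,-0.026,0.55,0,0,0,-0.001,0.0005,-0.026,0.55,0,0,0,-0.001,0.0005,-0.026,0.55,0,0,0,-0.001,0.0005,-0.026,0.55,0,0,0,-0.001,0.0005,-0.026,0.55,0,0,0,-0.001,0.0005,-0.026,0.55],
)

```text
time: 30.05
tool_pos: [0.4309, 0.1056, 0.0011]
ee_rot: [3.141, -0.0, 1.61]
wrist_force: [0.7, -0.5, 1.1]
width: 0.0622
finger_force: 30.0
```

Call:
move_arm(
  steps=[0,0,0,0,0,0.03,0.55,0,0,0,0,0,0.07,0.55,0,0,0,0,0,0.11,0.55,0,0,0.14,0.016,0.006,0.12,0.55,0,0,0.28,0.032,0.012,0.12,0.55,0,0,0.42,0.048,0.018,0.12,0.55,0,0,0.56,0.064,0.024,0.12,0.55,0,0,0.7,0.08,0.03,0.12,0.55,0,0,0.84,0.096,0.036,0.12,0.55,0,0,0.98,0.112,0.042,0.12,0.55,0,0,1.12,0.128,0.048,0.12,0.55,0,0,1.26,0.144,0.055,0.12,0.55],
)

```text
time: 31.25
tool_pos: [0.5749, 0.1607, 0.1202]
ee_rot: [-3.141, -0.001, 2.875]
wrist_force: [0.9, 0.7, -0.7]
width: 0.0622
finger_force: 30.0
```

Call:
move_arm(
  steps=[0,0,0.13,0.012,0.005,0,0.55,0,0,0.21,0.018,0.0065,0,0.55,0,0,0.21,0.018,0.0065,0,0.55,0,0,0.21,0.018,0.0065,-0.03,0.55,0,0,0.21,0.018,0.0065,-0.055,0.55,0,0,0.21,0.018,0.0065,-0.065,0.55,0,0,0.21,0.018,0.0065,-0.065,0.55,0,0,0.21,0.018,0.0065,-0.065,0.55],
)

```text
time: 32.05
tool_pos: [0.593, 0.1671, 0.0569]
ee_rot: [3.141, 0.001, 3.079]
wrist_force: [0.6, -0.0, -0.3]
width: 0.062
finger_force: 30.0
```

Call:
move_arm(
  steps=[0,0,0,0,0,-0.008,0.55,0,0,0,0,0,-0.015,0.55,0,0,0,0,0,-0.021,0.55,0,0,0,0,0,-0.026,0.55,0,0,0,0,0,-0.029,0.55,0,0,0,0,0,-0.031,0.55,0,0,0,0,0,-0.031,0.55,0,0,0,0,0,-0.031,0.55],
)

```text
time: 32.85
tool_pos: [0.5928, 0.1671, 0.0251]
ee_rot: [3.141, 0.0, 3.08]
wrist_force: [-0.9, 0.5, 0.8]
width: 0.0622
finger_force: 30.0
```

Call:
move_arm(
  steps=[0,0,0,0,0,0,0.8,0,0,0,0,0,0,0.8,0,0,0,0,0,0,0.8,0,0,0,0,0,0.015,0.8,0,0,0,0,0,0.05,0.8,0,0,0,0,0,0.095,0.8,0,0,0,0,0,0.14,0.8,0,0,0,-0.03,-0.04,0.15,0.8,0,0,0,-0.06,-0.08,0.15,0.8,0,0,0,-0.09,-0.12,0.15,0.8,0,0,0,-0.12,-0.16,0.15,0.8,0,0,0,-0.15,-0.2,0.15,0.8],
)

```text
time: 34.05
tool_pos: [0.4421, -0.0334, 0.1764]
ee_rot: [-3.141, 0.003, 3.081]
wrist_force: [0.1, -1.5, 0.2]
width: 0.0752
finger_force: 0.0
```

Call:
move_arm(
  steps=[0,0,0,0,-0.04,0,0.8,0,0,0,0,-0.08,0,0.8,0,0,0,0,-0.12,0,0.8,0,0,0,0,-0.16,0,0.8,0,0,0,0,-0.2,0,0.8,0,0,0,0,-0.2,0,0.8,0,0,0,0,-0.2,0,0.8],
)

```text
time: 34.75
tool_pos: [0.4432, -0.2327, 0.1757]
ee_rot: [3.141, 0.001, 3.078]
wrist_force: [-0.2, 0.2, 0.8]
width: 0.0753
finger_force: 0.0
```

```bash
python3 - <<'E'
from h import *
o=get_obs();print(o['time'],o['tool_pos'])
p,d=snapshot("top");P=cloud("top",d)
m2=stack(94,64,34,70,40,lambda x,y:box(x,y,0,0,82,52))
m3=stack(90,76,36,66,44,lambda x,y:(x/39)**2+(y/32)**2<1)
print(fit(P,m2,581,47,.15,r=65),fit(P,m3,593,167,-.06,r=65))
for t in("packet","oval_tin","round_tin"):
  for k in silhouettes("top",t)[:2]:
    q=P[k['pixels']];q=q[~np.isnan(q[:,0])];t2=q[abs(q[:,2]-np.percentile(q[:,2],60))<.005]; print(t,k['score'],np.round(np.percentile(q[:,2],[20,50,80]),4),cv2.minAreaRect(t2[:,:2].astype(np.float32)*1000))
cv2.imwrite('pics/c11.png',cv2.resize(p[:,:,::-1][130:250,110:290],None,fx=4.4,fy=4.4,interpolation=cv2.INTER_CUBIC))
E
```

```text
34.75 [ 0.44315375 -0.232748    0.17572678]
[5.81352e+02 4.71810e+01 1.53000e-01 2.81600e+00] [ 5.92954e+02  1.67392e+02 -6.80000e-02  3.47300e+00]
packet 0.96 [0.0366 0.0384 0.0398] ((579.3300170898438, 44.876495361328125), (82.4847412109375, 51.80322265625), 8.572949409484863)
packet 0.38 [0.0071 0.0216 0.0751] ((582.394775390625, 297.2049255371094), (68.2069320678711, 130.31288146972656), 79.62232971191406)
oval_tin 0.78 [0.0402 0.0418 0.0434] ((589.8739013671875, 163.9693603515625), (75.18851470947266, 61.95869445800781), 0.07203785330057144)
oval_tin 0.19 [0.0022 0.0099 0.0324] ((590.1986083984375, 165.37960815429688), (85.51206970214844, 98.3598403930664), 87.7260513305664)
round_tin 0.76 [0.0193 0.021  0.0229] ((503.2166442871094, -81.74679565429688), (40.062843322753906, 43.051551818847656), 89.71916198730469)
```

View pics/c11.png

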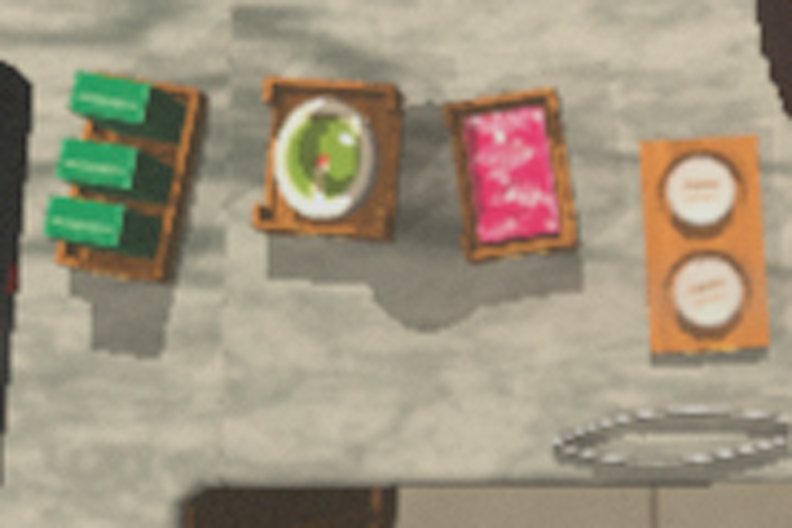

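All five are in their places: cartons at crop (95,165) and (85,220), oval tin at (323,158), packet at (512,172), round tin at (708,290). As a check on the apparent 3 mm offsets, I'll measure the originally fixed tin and packet the same way.

```bash
python3 - <<'E'
from h import *
P=np.load('P0.npy').reshape(-1,3)*1000
p,d=snapshot("top");N=cloud("top",d).reshape(-1,3)*1000
def c(P,x,y,w,r,z):
    C,S=np.cos(w),np.sin(w);u=(P[:,:2]-[x,y])@np.array([[C,-S],[S,C]])
    s=(abs(u[:,0])<r[0])&(abs(u[:,1])<r[1])&(abs(P[:,2]-z)<5)
    rc=cv2.minAreaRect(u[s].astype(np.float32));print(s.sum(),np.round(rc[0],1),np.round(rc[1],1),round(rc[2],1),u[s].mean(0).round(1))
c(P,593,167.2,-.06,(44,37),22);c(N,593,167.2,-.06,(44,37),42)
c(P,581.5,47.1,.15,(46,31),20);c(N,581.5,47.1,.15,(46,31),38)
E
```

```text
471 [2. 0.] [79.6 62.4] 8.4 [-0.3 -0.5]
482 [-3.3 -2.8] [75.1 62.4] 2.0 [-3.4 -2.6]
506 [-0.  -0.3] [51.9 82.6] 89.8 [-0.7 -0.2]
522 [-3.  -1.9] [51.7 81.9] 89.9 [-3.  -1.8]
```

```bash
python3 -c "
from bench import *
print(close_job())"
```

```text
the job is handed in; nothing more can be done
None
```

The job is handed in at about 35 s on the robot clock, and the last top picture shows all five packs in their trays: the round tin flat in its well, both cartons upright in their bays, and the packet and oval tin flat and straight on their twins, about 3 to 4 mm off centre.

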